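Index the colony-counter stage and register the plate

TASK

On the colony counter, push the blue pin of the turning stage round with a fingertip (no pinching) until the black index line on the stage points at the red line on the scale ring. Only then press the green count key all the way down and let it come back. Push gently, do not touch or lift the culture dish riding on the stage, and leave the red rider and the other things on the bench where they are.

Things in the scene. Friction and masses are not known exactly. Their poses are not given: they have to be found in the camera images.
- counter: Colony counter: white box fixed to the bench, 216 mm (its x) by 278 mm (its y, from -108 to +170), top 30 mm above the bench. Origin: on the turning axis of the stage, at bench height; z up. A black ring with white lines every 10 degrees (radius 90 to 107 mm, top 34 mm above the bench) surrounds the stage. On the panel at its +y side are a display and the green count key.
- dial: White round turning stage (the dial), radius 90 mm, top face 37 mm above the bench. Origin: on its vertical axis, 6 mm under its top face. Its x axis points through the blue pin to the index line; z up. It turns both ways about z without stops in the range needed, and stays where it is left (stiff: about 2 N at the pin; no spring or detents). A low aluminium rim (outer radius 52.5 mm, 4 mm high) round its centre holds the dish.
- pin_top (a point): Centre of the top of the upright blue pin on the stage, 76 mm from the stage axis. The pin is 12 mm in diameter and rises 36 mm above the stage's top face, to 73 mm above the bench; its aluminium foot is 18 mm in diameter and 4 mm high.
- index_mark (a point): Outer end of the black index line of the stage (4 mm wide), at the stage's edge, 90 mm from the axis, 37 mm above the bench; in the same direction from the axis as the pin.
- red_rider: Red rider set on the scale ring. Origin: on the stage axis at bench height; its x axis points from the axis to the red line. It can be dragged round the ring only with force and must stay where it is.
- red_line (a point): Inner end of the red line (5 mm wide, 16 mm long radially, top 37 mm above the bench), 90 mm from the stage axis, at the height of index_mark: when the dial is set, this point and index_mark coincide.
- count_key_top (a point): Centre of the top of the green round count key, 28 mm in diameter, on the panel, 52 mm above the bench when up. Pressed straight down.
- count_key (a joint): Travel of the green key: 0 m released, 0.006 m fully down (takes about 5 N); a spring brings it back.
- dish_center (a point): Culture dish with lid, loose, 92 mm in diameter, 15 mm high, lying on the stage inside its rim (top 52 mm above the bench). Point: its centre, half-way up. It turns with the stage.
- seat_center (a point): Centre of the stage's top face, where the dish sits.
- beaker_center (a point): Glass beaker, 55 mm in diameter, 70 mm high; graspable, but not part of the job: it stays where it is. Point: its centre, half-way up
- cup_center (a point): Specimen cup with red lid, 62 mm in diameter, 68 mm high; graspable, but not part of the job: it stays where it is. Point: its centre, half-way up
- small_bottle_center (a point): Brown reagent bottle with red cap, 44 mm in diameter, 89 mm high; graspable, but not part of the job: it stays where it is. Point: its centre, half-way up
- burner_center (a point): Glass spirit burner with white cap and violet filling, 69 mm in diameter, 81 mm high; graspable, but not part of the job: it stays where it is. Point: its centre, half-way up
- dish: The same culture dish; origin at the centre of its underside.

How it is judged:
On the way, in this order (a step that is already met when the one before it is completed fails the run):
1. the index line stands at the red line, at rest (distance between index_mark and red_line below 0.005 m and angular speed of dial below 0.05 rad/s), for 0.3 s.
2. the green key is pressed all the way down with the index at the red line (value of joint count_key above 0.0045 m and distance between index_mark and red_line below 0.005 m), for 0.05 s.
At the end, for the whole second after the job is handed in: The index line is within 5 mm (about 3 degrees) of the red line at the stage's edge, the stage at rest, the green key has been pressed (4.5 mm or more) and is up again, and the dish lies in its seat (within 8 mm of its centre, flat) (all of step 1 and value of joint count_key below 0.0015 m and horizontal distance between dish_center and seat_center below 0.008 m and z of dish_center in the frame of dial below 0.02 m and angle between dish_center's own z axis and vertical below 0.1 rad); the robot touches nothing.
It fails at once if the green key is pressed while the index is off the red line (value of joint count_key above 0.003 m and distance between index_mark and red_line above 0.006 m).
It fails at once if the stage or its pin is pinched or pushed with more than 25 N (contact force between the fingers and dial above 25 N).
It fails at once if the fingers touch the dish, or it is lifted, tipped or pushed out of its seat (not (horizontal distance between dish_center and seat_center below 0.008 m and z of dish_center in the frame of dial below 0.02 m and angle between dish_center's own z axis and vertical below 0.1 rad) or contact force between the fingers and dish above 1 N).
It fails at once if the red rider is moved by more than 4 mm (distance of red_line from where it was at the start of the episode above 0.004 m).
It fails at once if another thing on the bench is moved by more than 20 mm (distance of any of beaker_center, cup_center, small_bottle_center, burner_center from where it was at the start of the episode above 0.02 m).
It also fails if it takes over 54 s, if anything falls off the work surface, if the arm or the gripper's body presses on something with over 40 N, if the wrist force passes 120 N, or if a joint passes its speed limit or range.

ROBOT

A 6-joint arm with a two-finger parallel gripper is mounted at the origin on a cart in front of the work surface, level with it; the furniture and walls round the work are solid. World frame = base frame: x ahead of the robot, y to its left, z up, the work surface at z = 0. Lengths are in m, angles in rad, forces in N, time in s.
With the tool pointing down it reaches from about 0.35 to 0.8 m from the base axis. Payload 7.3 kg.
Tool frame: the origin (TCP) lies midway between the tips of the shut fingers; the grasp point (between the pads) lies 19 mm behind it; y points along the fingers, x is the direction in which the jaws open and shut, and the axes are right-handed (so a half turn about y gives the same grasp; the last joint's range is limited). The gripper opens to 85 mm and grips with 20 to 120 N. Pads are 22 mm wide; open, the fingers measure 114 mm over their backs; the gripper's body (76 mm by 85 mm) begins 54 mm behind the grasp point. The pads swing forward as they close: fully open they stand 13 mm farther back than shut.
Start: joints at [1.072, 0.342, 1.524, -0, 1.275, -0.146], TCP at [0.181, 0.493, 0.231] pointing down, gripper open.
Joint ranges: [-2.53, 2.53], [-0.77, 2.02], [0.04, 2.7], [-1, 4.14], [0.28, 2.66], [-3.11, 3.11]. Speed limits (rad/s): [2.57, 2.57, 3.14, 3.14, 3.14, 3.14].

INTERFACE

Orientations are given as a unit quaternion [x, y, z, w].
In Python, from plant import bot gives the robot as it stands.
- The arm moves only by the shell command python3 -m handwheel 'ROWS' [FORCE]. ROWS is JSON, a list that holds one entry, the list of rows, each a list of 7 numbers: the shift along the tool's x, y, z in cm, then the turn, a rotation vector about the tool's x, y, z in units of 6 degrees (1.0 is 6 degrees), then the closure, from 0 (fully open) to 1 (shut). In form: [[[x, y, z, ax, ay, az, claw], ...]]. A call has 1 to 20 rows; each row is the pose to reach, as a shift and turn from the pose measured when the call began, along the tool's axes at that moment; what a row does not reach only later rows make up. A row lasts 1/8 s, in which the tool goes at most 62.5 mm and 10.7 degrees, less where a joint would pass 70% of its speed; a pose out of reach is approached as far as the arm can. A call with a gripper value outside its range is refused whole. The fingers move at their own pace and stop on an object; FORCE is the grip in N (left out, the last holds). Time passes only in rows, so rows that repeat a pose let the fingers close. It gives the time, the measured TCP pose, the force and the opening at its end, in the units of the state.
- bot.observe(): the state, without advancing time (a new reading comes with each control period).
- bot.get_image(name): name is "scene" or "top" or "wrist"; returns the picture (384x512x3 uint8, red, green, blue); there is no depth.
- bot.camera_info(name): a dict with "vertical_fov" (degrees; the focal length in pixels is half the picture's height over the tangent of half this angle, whatever the lens; pixels are square), "cx", "cy" (the principal point, pixels), "xyz" and "attitude" of the camera in the world; the wrist camera has in their place "T_tool_cam" (4x4, takes a point from camera to tool coordinates, whose origin is the TCP and whose axes are the tool frame's). Camera axes: x right, y up, looking along -z (the intrinsics and any distortion apply to the point x, -y, -z); pixel columns grow to the right and rows downward; lengths in m; the calibration is good to about 2 mm. A picture is of the moment at which its call begins: read the wrist's pose just before it. camera_info takes no time and is no camera call.
- bot.close_job(): hands the job in, once; it reports no verdict.
Trained networks look in the newest picture that a camera, given by its name, has taken for a name from the list of things; names that differ only in an ending like _2 or _b are one class to them, and where a whole thing is asked for, a point or a joint stands for the part that bears it (a point fixed in the world has none). Each returns a list of dicts, best first, with "score" (0 to 1); they miss things now and then, are a little off and sometimes report something else, mostly with a low value. They report only what shows in the picture. A call takes as long as a camera call.
- bot.recognise(camera, query): "position" ([x, y, z] in m, in the coordinates of the camera as it stood for that picture, good to about 4 mm: the middle of the surface that is visible of it).
The state is a dict: "t": time; "joints": joint angles; "qd": joint speeds; "effort": joint torques, N m; "position": TCP position; "eef_rot": TCP orientation; "force": force on the tool from outside, world axes, zero at the start; "torque": the same for the moment, N m; "width": finger opening in m.
Only numpy, scipy, OpenCV 4.12 (cv2) and the standard library are available. Lean on these libraries where they do the work, as an engineer would, in place of code of your own. Each camera call takes 0.05 s, during which the arm holds its last target. There are 200 camera calls.

## Working session

There is one attempt and no reset: what is moved stays moved. The work goes in short steps, Python scripts to look and compute and a shell command to move; the robot and the scene stay as the last step left them, time stands still between calls to the robot, and variables do not carry over. Pictures are saved under pics/ and viewed, about 8 in all and at most 12, crops included, and the job is handed in when it is done.

```bash
mkdir -p pics; ls
python3 - <<'E'
from plant import bot
import cv2,numpy as np
s=bot.observe();print({k:np.round(v,3).tolist() for k,v in s.items()})
for n in("scene","top","wrist"):
    im=bot.get_image(n);cv2.imwrite(f"pics/{n}0.png",im[:,:,::-1]);c=bot.camera_info(n);print(n,c)
    if n!="wrist":
        for q in("pin_top","red_line","index_mark","count_key_top","dish_center","counter","beaker_center","cup_center","small_bottle_center","burner_center"):
            for d in bot.recognise(n,q)[:1]:
                print(q,round(d["score"],2),np.round(d["position"],3))
E
```

```text
pics
{'t': 0.0, 'joints': [1.072, 0.343, 1.525, -0.0, 1.275, -0.146], 'qd': [0.001, -0.001, 0.0, -0.0, 0.0, 0.002], 'effort': [-0.0, -43.367, -24.601, -0.0, 0.008, -0.0], 'position': [0.181, 0.492, 0.231], 'eef_rot': [0.58, 0.404, -0.405, -0.58], 'force': [0.167, 0.138, 0.011], 'torque': [0.005, -0.008, -0.032], 'width': 0.085}
scene {'vertical_fov': 52.73579866678339, 'cx': 255.96731553551894, 'cy': 193.21323317435983, 'xyz': array([-0.09097199, -0.32183831,  0.96456156]), 'attitude': array([ 0.30337058, -0.17067484, -0.48256814,  0.80371909])}
pin_top 0.85 [-0.086 -0.027 -1.202]
index_mark 0.59 [-0.085 -0.023 -1.206]
count_key_top 0.64 [-0.24   0.028 -1.236]
dish_center 0.59 [-0.095 -0.006 -1.202]
counter 0.83 [-0.121 -0.019 -1.211]
beaker_center 0.62 [ 0.045 -0.194 -1.053]
small_bottle_center 0.79 [ 0.076  0.108 -1.28 ]
burner_center 0.92 [ 0.157  0.078 -1.281]
top {'vertical_fov': 48.83368658022702, 'cx': 251.90026860338978, 'cy': 193.6944212066534, 'xyz': array([0.48123829, 0.06472458, 1.03635001]), 'attitude': array([ 0.03165866, -0.03902786, -0.69802901,  0.71430389])}
pin_top 0.49 [-0.092 -0.032 -0.991]
index_mark 0.87 [-0.092 -0.035 -1.   ]
count_key_top 0.53 [-0.244 -0.052 -0.98 ]
dish_center 0.74 [-0.091 -0.034 -0.989]
counter 0.93 [-0.138 -0.025 -1.008]
beaker_center 0.68 [ 0.148 -0.193 -1.002]
cup_center 0.94 [ 0.235 -0.147 -0.958]
small_bottle_center 0.87 [-0.009  0.169 -0.985]
burner_center 0.77 [ 0.074  0.186 -1.024]
wrist {'vertical_fov': 59.39616135579876, 'cx': 251.887000594941, 'cy': 191.57857089567315, 'T_tool_cam': array([[ 9.99997152e-01, -2.05321176e-03,  1.21647736e-03,
         4.67242152e-04],
       [ 1.70973364e-03,  2.60727199e-01, -9.65411003e-01,
        -1.43068322e-01],
       [ 1.66502449e-03,  9.65410334e-01,  2.60729967e-01,
         6.66981835e-02],
       [ 0.00000000e+00,  0.00000000e+00,  0.00000000e+00,
         1.00000000e+00]])}
```

View pics/top0.png

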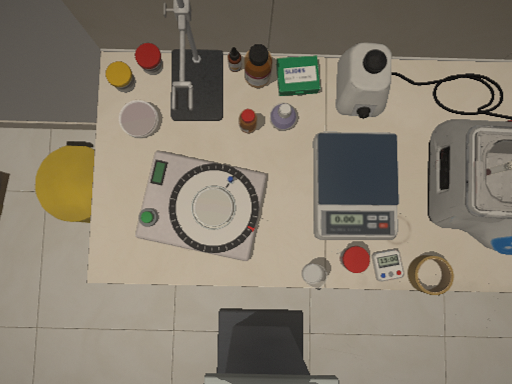

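View pics/scene0.png

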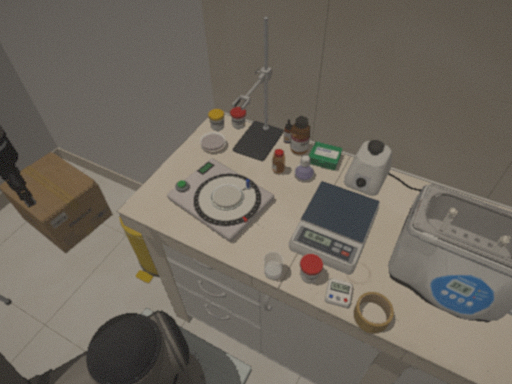

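```bash
cat > h.py <<'E'
from plant import bot
import cv2,numpy as np
from scipy.spatial.transform import Rotation as R
def cam(n,s=None):
    c=bot.camera_info(n);f=192/np.tan(np.radians(c["vertical_fov"]/2))
    if n=="wrist":
        s=s or bot.observe();T=c["T_tool_cam"];Rt=R.from_quat(s["eef_rot"]).as_matrix()
        return c,f,np.array(s["position"])+Rt@T[:3,3],Rt@T[:3,:3]
    return c,f,np.array(c["xyz"]),R.from_quat(c["attitude"]).as_matrix()
def ray(C,u,v,z):
    c,f,p,M=C;d=M@np.array([(u-c["cx"])/f,-(v-c["cy"])/f,-1]);return p+d*(z-p[2])/d[2]
def proj(C,P):
    c,f,p,M=C;q=M.T@(np.array(P)-p);return np.array([c["cx"]-f*q[0]/q[2],c["cy"]+f*q[1]/q[2]])
def blobs(im,hue,box=None,smin=110,vmin=40):
    h=cv2.cvtColor(im,cv2.COLOR_RGB2HSV).astype(int);d=np.abs((h[...,0]-hue+90)%180-90)
    m=((d<12)&(h[...,1]>smin)&(h[...,2]>vmin)).astype(np.uint8)
    if box: k=np.zeros_like(m);k[box[1]:box[3],box[0]:box[2]]=1;m*=k
    n,_,st,ce=cv2.connectedComponentsWithStats(m)
    return sorted([(int(st[i,4]),ce[i].round(1).tolist()) for i in range(1,n)],reverse=True)[:4]
def tool(s=None):
    s=s or bot.observe();return np.array(s["position"]),R.from_quat(s["eef_rot"])
E
python3 - <<'E'
from h import *
im=cv2.imread("pics/top0.png")[:,:,::-1];C=cam("top")
box=(135,150,270,262)
for n,hu,z in(("blue",112,.073),("red",0,.037),("green",70,.052)):
    for a,(u,v) in blobs(im,hu,box): print(n,a,u,v,ray(C,u,v,z).round(4))
im2=cv2.imread("pics/scene0.png")[:,:,::-1];C2=cam("scene")
for n,hu,z in(("blue",112,.073),("red",0,.037),("green",70,.052)):
    for a,(u,v) in blobs(im2,hu,(165,155,275,240)): print("scene",n,a,u,v,ray(C2,u,v,z).round(4))
p,r=tool();print(r.as_matrix().round(3))
a=cv2.resize(im[145:265,130:275],None,fx=5,fy=5,interpolation=cv2.INTER_CUBIC);cv2.imwrite("pics/crop.png",a[:,:,::-1])
E
```

```text
blue 16 229.7 178.8 [0.6112 0.1075 0.073 ]
red 24 250.7 227.8 [0.5008 0.0564 0.037 ]
green 93 146.4 216.8 [0.5205 0.299  0.052 ]
scene blue 5 247.4 180.2 [0.6113 0.1075 0.073 ]
scene red 17 244.6 218.7 [0.4991 0.0558 0.037 ]
scene green 26 181.0 183.2 [0.5185 0.2997 0.052 ]
[[ 0.346  0.    -0.938]
 [ 0.938  0.     0.346]
 [ 0.    -1.     0.   ]]
```

View pics/crop.png

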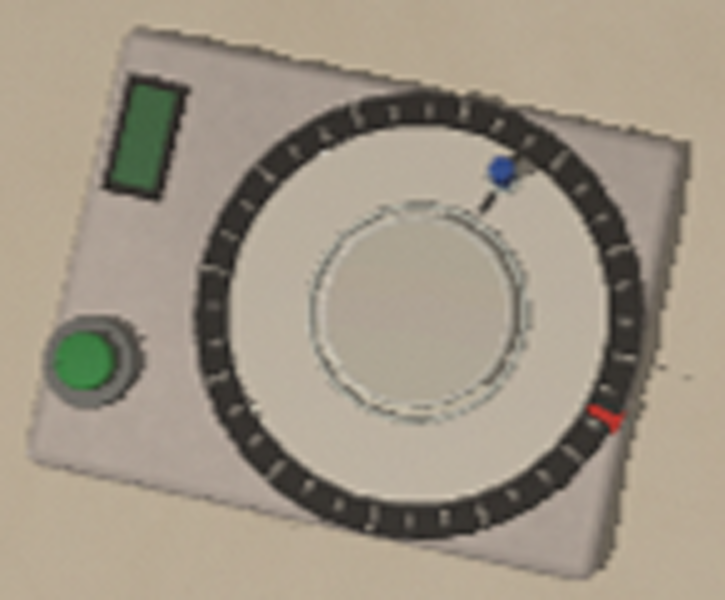

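Run:
```python
from h import *
im=cv2.imread("pics/top0.png");C=cam("top")
g=cv2.cvtColor(im,cv2.COLOR_BGR2GRAY)
m=(g<75).astype(np.uint8);k=np.zeros_like(m);k[160:256,165:263]=1;m*=k
n,l,st,ce=cv2.connectedComponentsWithStats(m);i=1+st[1:,4].argmax();print(st[i])
cn=max(cv2.findContours((l==i).astype(np.uint8),0,1)[0],key=cv2.contourArea)
P=np.array([ray(C,u,v,.034)[:2] for u,v in cn[:,0].astype(float)])
A=np.c_[2*P,np.ones(len(P))];s=np.linalg.lstsq(A,(P**2).sum(1),rcond=None)[0];r=np.sqrt(s[2]+s[0]**2+s[1]**2)
print("ring",s[:2].round(4),r.round(4))
for rec in ("dish_center","counter"):pass
# joint fit of all: pin at 76, red at 98
for nm,p in(("pin",(.6112,.1075)),("red",(.500,.0561)),("key",(.5195,.2993))):
    d=np.array(p)-s[:2];print(nm,np.hypot(*d).round(4),np.degrees(np.arctan2(d[1],d[0])).round(1))
b=cv2.imread("pics/scene0.png")
a=np.hstack([cv2.resize(im[0:130,150:240],None,fx=4.5,fy=4.5,interpolation=2),cv2.resize(b[10:140,215:295],None,fx=4.5,fy=4.5,interpolation=2)]);cv2.imwrite("pics/stand.png",a)
```

```text
[ 169  163   90   90 1441]
ring [0.5477 0.1462] 0.1027
pin 0.0744 -31.4
red 0.102 -117.9
key 0.1556 100.4
```

View pics/stand.png

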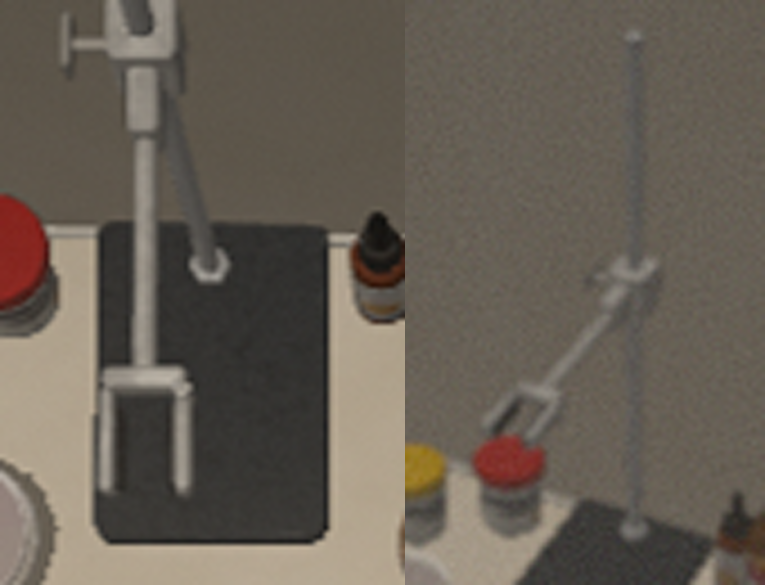

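Run:
```python
from h import *
A,B=cam("top"),cam("scene")
def tri(a,b):
    o=[];
    for C,(u,v) in((A,a),(B,b)):
        p=C[2];q=ray(C,u,v,0);o.append((p,(q-p)/np.linalg.norm(q-p)))
    M=sum(np.eye(3)-np.outer(d,d) for p,d in o);return np.linalg.solve(M,sum((np.eye(3)-np.outer(d,d))@p for p,d in o)).round(3)
print(tri((190.4,108.9),(242.8,107.8)),tri((174,108.9),(233.9,104.4)),tri((182,84),(243,97)))
for n,q in(("bottle",(-.009,.169,-.985)),("burner",(.074,.186,-1.024)),("dish",(-.091,-.034,-.989)),("key",(-.244,-.052,-.98))):print(n,(A[2]+A[3]@np.array(q)).round(3))
p,r=tool();c=np.array([.5472,.1465])
# start pose: finger on ccw side of pin
for off in(30,):
    ph=np.radians(-31.4);t=np.array([np.sin(ph),-np.cos(ph)]);pin=c+.076*np.array([np.cos(ph),np.sin(ph)])
    g=pin-t*off/1000;print("goal",g,"t angle",np.degrees(np.arctan2(t[1],t[0])))
    zt=r.as_matrix()[:,2];rot=(np.degrees(np.arctan2(t[1],t[0])-np.arctan2(zt[1],zt[0])))%360;print("rot world z",rot)
    for z in(.19,.06):print("shift cm",(r.inv().apply(np.r_[g,z]-p)*100).round(2))
```

```text
[0.719 0.177 0.254] [0.717 0.207 0.257] [0.763 0.197 0.259]
bottle [0.748 0.069 0.073]
burner [ 0.77  -0.014  0.037]
dish [0.544 0.146 0.048]
key [0.522 0.298 0.053]
goal [0.62770015 0.13250979] t angle -121.4
rot world z 78.81461688015816
shift cm [-18.38   4.13 -54.33]
shift cm [-18.38  17.13 -54.33]
```

```bash
python3 -m handwheel '[[[-0.8,0.2,-2.3,0,-0.5,0,1],[-2.3,0.5,-6.8,0,-1.6,0,1],[-4,1,-12,0,-2.9,0,1],[-5.7,1.3,-17,0,-4.1,0,1],[-7.4,1.7,-22,0,-5.3,0,1],[-9.1,2,-27,0,-6.5,0,1],[-10.8,2.4,-32,0,-7.7,0,1],[-12.5,2.8,-37,0,-8.9,0,1],[-14.2,3.2,-42,0,-10.1,0,1],[-15.9,3.6,-47,0,-11.3,0,1],[-17.4,3.9,-51.5,0,-12.4,0,1],[-18.4,4.1,-54.3,0,-13.1,0,1],[-18.4,4.1,-54.3,0,-13.1,0,1],[-18.4,4.1,-54.3,0,-13.1,0,1]]]' 20
cat > m.py <<'E'
from h import *
s=bot.observe();p,r=tool(s)
print("t",round(s["t"],2),"p",p.round(4),"yaw z",np.degrees(np.arctan2(*r.as_matrix()[1::-1,2])).round(1),"F",np.round(s["force"],1),"w",round(s["width"],3))
E
cat > look.py <<'E'
from h import *
import sys
s=bot.observe();W=cam("wrist",s);im=bot.get_image("wrist");cv2.imwrite(sys.argv[1],im[:,:,::-1])
for n,hu,z in(("blue",112,.073),("red",0,.037),("green",70,.052)):
    for a,(u,v) in blobs(im,hu)[:2]: print(n,a,u,v,ray(W,u,v,z).round(4))
E
python3 m.py; python3 look.py pics/w1.png
```

```text
t: 2.9
position: [0.6268, 0.1329, 0.1901]
eef_rot: [0.193, 0.68, -0.68, -0.193]
force: [1.3, -0.0, 0.4]
width: 0.0003
t 2.9 p [0.6268 0.1329 0.1901] yaw z -121.7 F [ 1.3 -0.   0.4] w 0.0
blue 175 251.0 148.5 [0.6106 0.1072 0.073 ]
blue 67 24.2 278.7 [0.8355 0.1006 0.073 ]
red 1565 67.4 208.3 [0.7866 0.0697 0.037 ]
red 262 336.0 16.7 [0.5001 0.0571 0.037 ]
green 720 441.8 268.7 [0.5204 0.2961 0.052 ]
```

View pics/w1.png

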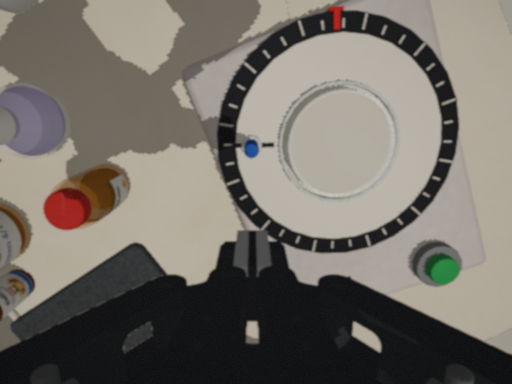

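```bash
cat > ring.py <<'E'
from h import *
def ring(im,C,box,z=.034):
    g=cv2.cvtColor(im,cv2.COLOR_RGB2GRAY);m=(g<85).astype(np.uint8)
    k=np.zeros_like(m);k[box[1]:box[3],box[0]:box[2]]=1;m=cv2.morphologyEx(m*k,cv2.MORPH_CLOSE,np.ones((5,5)))
    n,l,st,ce=cv2.connectedComponentsWithStats(m);i=1+st[1:,4].argmax()
    cs,h=cv2.findContours((l==i).astype(np.uint8),cv2.RETR_CCOMP,cv2.CHAIN_APPROX_NONE);o=[]
    for c in sorted(cs,key=cv2.contourArea)[-2:]:
        P=np.array([ray(C,u,v,z)[:2] for u,v in c[:,0].astype(float)])
        A=np.c_[2*P,np.ones(len(P))];w=np.ones(len(P))
        for _ in range(20):
            s=np.linalg.lstsq(A*w[:,None],(P**2).sum(1)*w,rcond=None)[0];r=np.sqrt(s[2]+s[0]**2+s[1]**2)
            e=np.hypot(*(P-s[:2]).T)-r;w=1/(1+(e/.001)**2)
        o.append((s[:2].round(4),r.round(4)))
    return o
E
python3 - <<'E'
from ring import *
im=cv2.imread("pics/w1.png")[:,:,::-1];C=cam("wrist");print(ring(im,C,(205,0,470,235)))
E
```

```text
[(array([0.5461, 0.1468]), np.float64(0.1057))]
```

```bash
python3 -m handwheel '[[[0,2,0,0,0,0,1],[0,5,0,0,0,0,1],[0,8,0,0,0,0,1],[0,11,0,0,0,0,1],[0,13,0,0,0,0,1],[0,13.5,0,0,0,0,1],[0,13.5,0,0,0,0,1]]]'
cat > arc.py <<'E'
from h import *
import sys
c=np.array([.5464,.1467]);p,r=tool();zt=r.as_matrix()[:,2];y0=np.degrees(np.arctan2(zt[1],zt[0]))
gap,zz=float(sys.argv[1])/1000,float(sys.argv[2])
for f in map(float,sys.argv[3:]):
    a=np.radians(f);e=np.array([np.cos(a),np.sin(a)]);t=np.array([e[1],-e[0]])
    g=c+.076*e-gap*t;d=r.inv().apply(np.r_[g,zz]-p)*100;tu=((f-90-y0+180)%360-180)
    print(f,"[%.2f,%.2f,%.2f,0,%.2f,0,1],"%(*d,-tu/6))
E
python3 m.py; python3 arc.py 17 .055 -24 -28 -32 -36 -40 -45 -50 -55 -60 -65 -70 -75 -80 -85 -90 -95 -100 -104 -107 -110
```

```text
t: 3.82
position: [0.6265, 0.1339, 0.0561]
eef_rot: [0.192, 0.681, -0.68, -0.192]
force: [0.8, 1.1, 0.9]
width: -0.0
t 3.83 p [0.6265 0.1339 0.0561] yaw z -121.6 F [0.8 1.1 0.9] w -0.0
-24.0 [0.19,0.11,0.42,0,-1.26,0,1],
-28.0 [0.02,0.11,0.94,0,-0.59,0,1],
-32.0 [-0.11,0.10,1.46,0,0.07,0,1],
-36.0 [-0.21,0.10,2.00,0,0.74,0,1],
-40.0 [-0.27,0.10,2.54,0,1.41,0,1],
-45.0 [-0.29,0.10,3.22,0,2.24,0,1],
-50.0 [-0.25,0.10,3.90,0,3.07,0,1],
-55.0 [-0.15,0.10,4.57,0,3.91,0,1],
-60.0 [0.01,0.10,5.23,0,4.74,0,1],
-65.0 [0.22,0.10,5.88,0,5.57,0,1],
-70.0 [0.49,0.10,6.50,0,6.41,0,1],
-75.0 [0.81,0.10,7.10,0,7.24,0,1],
-80.0 [1.18,0.10,7.67,0,8.07,0,1],
-85.0 [1.60,0.10,8.20,0,8.91,0,1],
-90.0 [2.07,0.10,8.69,0,9.74,0,1],
-95.0 [2.58,0.10,9.14,0,10.57,0,1],
-100.0 [3.12,0.10,9.55,0,11.41,0,1],
-104.0 [3.58,0.10,9.84,0,12.07,0,1],
-107.0 [3.94,0.10,10.04,0,12.57,0,1],
-110.0 [4.31,0.10,10.21,0,13.07,0,1],
```

```bash
python3 -m handwheel '[[[0.1,0.1,0.4,0,-0.6,0,1],[0,0.1,0.9,0,-0.5,0,1],[-0.1,0.1,1.45,0,0.1,0,1],[-0.2,0.1,2,0,0.75,0,1],[-0.27,0.1,2.55,0,1.4,0,1],[-0.3,0.1,3.2,0,2.2,0,1],[-0.25,0.1,3.9,0,3.1,0,1],[-0.15,0.1,4.4,0,3.7,0,1],[-0.1,0.1,4.7,0,4.1,0,1]]]'
python3 m.py; python3 look.py pics/w2.png
python3 arc.py 17 .055 -58 -62 -66 -71 -76 -81 -86 -91 -96 -101 -105 -108 -111 -113
```

```text
t: 4.95
position: [0.6036, 0.0932, 0.0562]
eef_rot: [0.335, 0.624, -0.622, -0.333]
force: [1.5, 0.4, 0.6]
width: 0.0001
t 4.95 p [0.6036 0.0932 0.0562] yaw z -146.4 F [1.5 0.4 0.6] w 0.0
blue 1036 252.0 217.6 [0.5852 0.0822 0.073 ]
red 465 317.0 13.0 [0.5016 0.0604 0.037 ]
red 27 296.6 1.1 [0.5028 0.0503 0.037 ]
-58.0 [-0.02,0.11,0.28,0,0.25,0,1],
-62.0 [-0.11,0.11,0.82,0,0.92,0,1],
-66.0 [-0.16,0.11,1.36,0,1.59,0,1],
-71.0 [-0.16,0.11,2.04,0,2.42,0,1],
-76.0 [-0.11,0.10,2.72,0,3.25,0,1],
-81.0 [0.00,0.10,3.39,0,4.09,0,1],
-86.0 [0.17,0.10,4.04,0,4.92,0,1],
-91.0 [0.40,0.10,4.68,0,5.75,0,1],
-96.0 [0.68,0.10,5.30,0,6.59,0,1],
-101.0 [1.01,0.10,5.89,0,7.42,0,1],
-105.0 [1.31,0.10,6.35,0,8.09,0,1],
-108.0 [1.56,0.09,6.67,0,8.59,0,1],
-111.0 [1.83,0.09,6.98,0,9.09,0,1],
-113.0 [2.01,0.09,7.18,0,9.42,0,1],
```

View pics/w2.png

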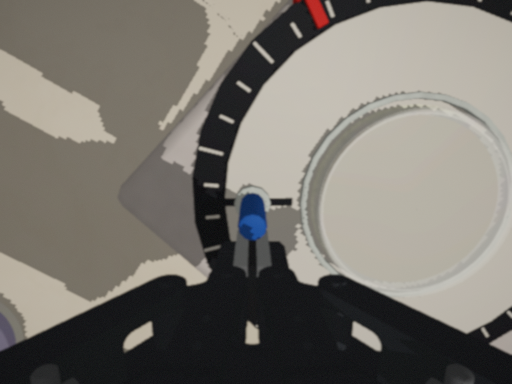

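```bash
python3 -m handwheel '[[[0,0.1,0.3,0,0.3,0,1],[-0.1,0.1,0.8,0,0.9,0,1],[-0.15,0.1,1.35,0,1.6,0,1],[-0.15,0.1,2.05,0,2.4,0,1],[-0.1,0.1,2.7,0,3.25,0,1],[0,0.1,3.4,0,4.1,0,1],[0.15,0.1,4.05,0,4.9,0,1],[0.4,0.1,4.7,0,5.75,0,1],[0.7,0.1,5.3,0,6.6,0,1],[1,0.1,5.9,0,7.4,0,1],[1.2,0.1,6.2,0,7.85,0,1],[1.35,0.1,6.4,0,8.2,0,1],[1.35,0.1,6.4,0,8.2,0,1]]]'
python3 m.py; python3 look.py pics/w3.png
python3 - <<'E'
from h import *
c=np.array([.5464,.1467])
for n,z in(("top",.073),("scene",.073)):
    im=bot.get_image(n);cv2.imwrite(f"pics/{n}3.png",im[:,:,::-1]);C=cam(n)
    for a,(u,v) in blobs(im,112,(135,130,275,262))[:1]:
        q=ray(C,u,v,z);d=q[:2]-c;print(n,a,u,v,q.round(4),np.hypot(*d).round(4),np.degrees(np.arctan2(d[1],d[0])).round(1))
E
```

```text
t: 6.62
position: [0.5426, 0.0688, 0.0553]
eef_rot: [0.564, 0.428, -0.426, -0.563]
force: [0.8, -1.4, -0.1]
width: -0.0002
t 6.62 p [0.5426 0.0688 0.0553] yaw z 164.3 F [ 0.8 -1.4 -0.1] w -0.0
blue 1051 252.5 218.5 [0.5217 0.0753 0.073 ]
red 585 204.9 161.0 [0.4996 0.0576 0.037 ]
scene 6 243.5 203.0 [0.5255 0.0728 0.073 ] 0.0768 -105.8
```

View pics/w3.png

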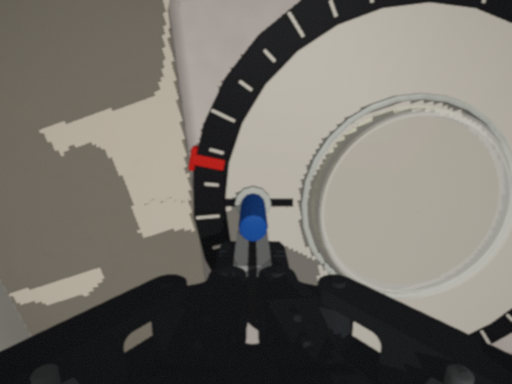

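```bash
python3 - <<'E'
from h import *
C=cam("wrist");c=np.array([.5464,.1467])
for n,u,v in(("idx out",228,202),("idx in",292,202),("red mid",205,161),("red inner",224,165.5),("red outer",191,158)):
    q=ray(C,u,v,.037)[:2];d=q-c;print(n,q.round(4),np.hypot(*d).round(4),np.degrees(np.arctan2(d[1],d[0])).round(1))
E
python3 arc.py 17 .055 -103 -105 -108 -109 -110 -111 -112 -113 -114 -115 -116 -117
```

```text
idx out [0.5224 0.0625] 0.0875 -105.9
idx in [0.531  0.0933] 0.0555 -106.1
red mid [0.4996 0.0578] 0.1005 -117.8
red inner [0.5041 0.066 ] 0.0911 -117.6
red outer [0.4963 0.0517] 0.1074 -117.8
-103.0 [0.08,0.00,-0.32,0,-0.44,0,1],
-105.0 [0.01,0.00,-0.05,0,-0.11,0,1],
-108.0 [-0.07,-0.00,0.35,0,0.39,0,1],
-109.0 [-0.09,-0.00,0.48,0,0.56,0,1],
-110.0 [-0.11,-0.00,0.61,0,0.72,0,1],
-111.0 [-0.13,-0.00,0.75,0,0.89,0,1],
-112.0 [-0.15,-0.00,0.88,0,1.06,0,1],
-113.0 [-0.16,-0.00,1.02,0,1.22,0,1],
-114.0 [-0.17,-0.00,1.15,0,1.39,0,1],
-115.0 [-0.18,-0.00,1.29,0,1.56,0,1],
-116.0 [-0.19,-0.00,1.43,0,1.72,0,1],
-117.0 [-0.19,-0.00,1.56,0,1.89,0,1],
```

```bash
python3 -m handwheel '[[[-0.05,0,0.25,0,0.3,0,1],[-0.1,0,0.6,0,0.7,0,1],[-0.15,0,0.95,0,1.15,0,1],[-0.2,0,1.25,0,1.5,0,1],[-0.2,0,1.4,0,1.7,0,1],[-0.2,0,1.5,0,1.8,0,1],[-0.2,0,1.53,0,1.85,0,1],[-0.2,0,1.53,0,1.85,0,1]]]'
python3 m.py; python3 look.py pics/w4.png; python3 -c "
import cv2;a=cv2.imread('pics/w4.png')[130:270,170:320];cv2.imwrite('pics/w4c.png',cv2.resize(a,None,fx=4,fy=4,interpolation=cv2.INTER_CUBIC))"
```

```text
t: 7.78
position: [0.5273, 0.0711, 0.055]
eef_rot: [0.602, 0.372, -0.37, -0.602]
force: [1.4, 0.4, 1.3]
width: -0.0003
t 7.78 p [0.5273 0.0711 0.055 ] yaw z 153.3 F [1.4 0.4 1.3] w -0.0
blue 1051 252.8 218.8 [0.508  0.0815 0.073 ]
red 568 202.9 199.9 [0.4996 0.058  0.037 ]
```

View pics/w4c.png

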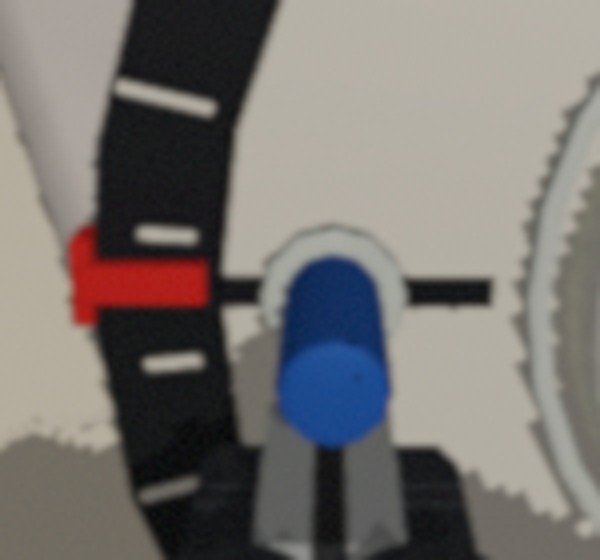

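```bash
python3 -m handwheel '[[[0,0,-0.5,0,0,0,1],[0,0,-1.5,0,0,0,1],[0,0,-2,0,0,0,1],[0,-2,-2,0,0,0,1],[0,-6,-2,0,0,0,1],[0,-10,-2,0,0,0,1],[0,-12,-2,0,0,0,1],[0,-12,-2,0,0,0,1],[0,-12,-2,0,0,0,1]]]'
python3 m.py; python3 look.py pics/w5.png
python3 - <<'E'
from h import *
p,r=tool();print((r.inv().apply(np.array([.520,.298,.075])-p)*100).round(2))
E
```

```text
t: 8.95
position: [0.5443, 0.0619, 0.1738]
eef_rot: [-0.602, -0.371, 0.371, 0.602]
force: [-0.4, -0.4, -0.1]
width: 0.0001
t 8.95 p [0.5443 0.0619 0.1738] yaw z 153.2 F [-0.4 -0.4 -0.1] w 0.0
blue 200 252.8 141.6 [0.5106 0.0798 0.073 ]
red 226 222.9 137.0 [0.4999 0.0576 0.037 ]
green 73 509.7 16.1 [0.5153 0.2826 0.052 ]
[19.98  9.87 12.78]
```

View pics/w5.png

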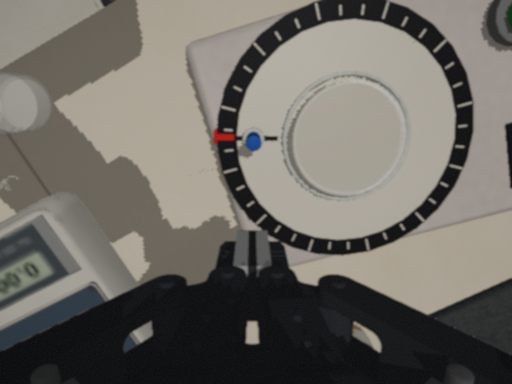

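```bash
python3 -m handwheel '[[[1.5,0.5,1,0,0,0,1],[4,1.5,2.5,0,0,0,1],[8,3,5,0,0,0,1],[12,4,7.7,0,0,0,1],[16,4,10.2,0,0,0,1],[19,4.5,12.2,0,0,0,1],[20,5.5,12.8,0,0,0,1],[20,8,12.8,0,0,0,1],[20,9.4,12.8,0,0,0,1],[20,9.4,12.8,0,0,0,1],[20,9.4,12.8,0,0,0,1]]]'
python3 m.py; python3 look.py pics/w6.png
python3 - <<'E'
from h import *
import cv2
p,r=tool();print((r.inv().apply(np.array([.520,.298,.0455])-p)*100).round(2))
C=cam("wrist");print(proj(C,[.520,.298,.052]),proj(C,p))
E
```

```text
t: 10.38
position: [0.5204, 0.298, 0.0803]
eef_rot: [-0.602, -0.371, 0.37, 0.602]
force: [-0.2, -0.4, 0.6]
width: -0.0001
t 10.38 p [0.5204 0.298  0.0803] yaw z 153.2 F [-0.2 -0.4  0.6] w -0.0
green 1498 256.6 216.0 [0.5156 0.3035 0.052 ]
[-0.04  3.51  0.05]
[250.78516489 226.91883622] [251.37410734 250.24643208]
```

View pics/w6.png

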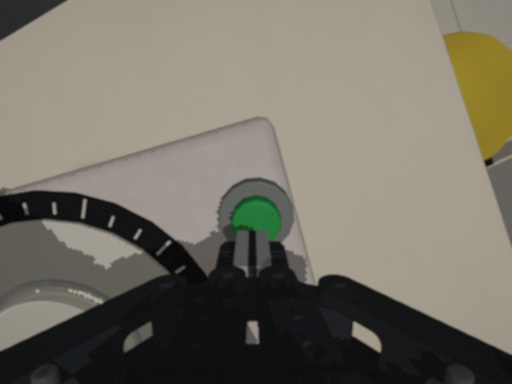

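```bash
python3 -m handwheel '[[[0.25,1,0.2,0,0,0,1],[0.25,2,0.2,0,0,0,1],[0.25,2.6,0.2,0,0,0,1],[0.25,3,0.2,0,0,0,1],[0.25,3.2,0.2,0,0,0,1],[0.25,3.4,0.2,0,0,0,1],[0.25,3.45,0.2,0,0,0,1],[0.25,3.45,0.2,0,0,0,1]]]'; python3 m.py
```

```text
t: 11.42
position: [0.5198, 0.3012, 0.0463]
eef_rot: [-0.602, -0.371, 0.37, 0.602]
force: [-3.4, -1.5, 4.2]
width: -0.0001
t 11.43 p [0.5198 0.3012 0.0463] yaw z 153.2 F [-3.4 -1.5  4.2] w -0.0
```

```bash
python3 -m handwheel '[[[0,0.1,0,0,0,0,1],[0,0.15,0,0,0,0,1],[0,0.15,0,0,0,0,1]]]'; python3 m.py
```

```text
t: 11.8
position: [0.5199, 0.3013, 0.046]
eef_rot: [-0.602, -0.371, 0.37, 0.602]
force: [-6.2, -2.3, 12.4]
width: 0.0003
t 11.8 p [0.5199 0.3013 0.046 ] yaw z 153.2 F [-6.2 -2.3 12.4] w 0.0
```

```bash
python3 -m handwheel '[[[0,-1,0,0,0,0,1],[0,-3,0,0,0,0,1],[0,-6,-1,0,0,0,1],[0,-10,-3,0,0,0,1],[0,-13,-6,0,0,0,1],[-3,-14,-9,0,0,0,1],[-6,-14,-11,0,0,0,1],[-6,-14,-11,0,0,0,1],[-6,-14,-11,0,0,0,1]]]'; python3 m.py; python3 look.py pics/w7.png
```

```text
t: 12.92
position: [0.591, 0.1984, 0.1859]
eef_rot: [-0.602, -0.371, 0.37, 0.602]
force: [-0.4, 0.4, -0.3]
width: 0.0002
t 12.93 p [0.591  0.1984 0.1859] yaw z 153.2 F [-0.4  0.4 -0.3] w 0.0
blue 406 75.7 164.3 [0.5129 0.0861 0.073 ]
red 152 58.9 157.5 [0.4987 0.0564 0.037 ]
green 1264 352.2 171.6 [0.6208 0.278  0.052 ]
green 1075 328.0 42.4 [0.5194 0.2996 0.052 ]
```

View pics/w7.png

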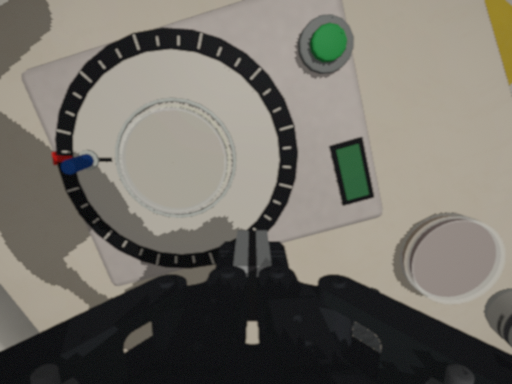

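```bash
python3 -c "
from plant import bot
print(bot.close_job())"
```

```text
the job is handed in; nothing more can be done
None
```

I pushed the blue pin about 86° clockwise with shut fingertips until the index line met the red line. I then pressed the green key once, lifted clear and handed the job in at about 13 s of the 54 s allowed. No verdict is reported.

- **Alignment:** before the press, a close wrist-camera crop put the index line about 0.7 mm short of the red line, and the view from above agreed. After the press the line still looked in line. In that last picture the pin partly hid the join, so I did not measure it again.
- **Pushing force:** readings between pushes stayed under about 2 N on each axis. I did not record the force during the push.
- **Key press:** the first press reached 46.3 mm above the bench with only about 4 N, so I pressed a little further. It stopped at 46.0 mm with about 12 N vertical force, which is full travel. The last picture appears to show the key up again.
- **Everything else:** the dish looks seated and the force reading is near zero with the arm clear. The red rider measured within 2 mm of its first position. I did not re-measure the beaker, cup, bottle and burner, but the arm kept well away from them.
- **Disagreements:** camera estimates of the key centre differed by a few millimetres, so I moved about 3 mm from my first estimate before pressing. The pin and index-mark queries gave only the stage as a whole, so I found those points by colour and by eye in the pictures.

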